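# Set a router's plunge depth on its stop turret

## Task

Set the plunge depth on the router stand: turn the stop turret by its knob, click by click either way, until the third bolt - counting from the shortest as number one, in the order in which they get taller - has clicked in under the depth rod. Then push the rod down by its head until its sprung foot presses lightly on that bolt, by a few newtons and never more than 12 N, and let go so that it stays there. Leave the things around the stand where they are.

Things in the scene. Friction and masses are not known exactly. Their poses are not given: they have to be found in the camera images.
- router: Router stand fixed to the table; aluminium base 190 mm (x), y = -105 to +380 mm, 20 mm thick. Origin on the table under the turret's axis, z up. The depth rod stands at y = +70 mm, parallel to the axis, in a bracket 111 to 131 mm high. Motor, 90 mm thick and 260 mm high, at y = +255 mm, with guide columns 220 mm high at x = +-60 mm.
- turret: Steel turret, turns without end either way about its z (up); origin on the axis 22 mm above the table. Disc 164 mm wide, its top 44 mm above the table. Six clicks 60 degrees apart, each with a bolt under the rod. Leaving one takes about 0.2 N m; past half-way it pulls ahead and, if free, falls into the next. As a rule it starts in a click.
- knob (a point): Centre of the turret's black bar knob, on the axis 164 mm above the table: 44 mm long along the turret's x, 16 mm thick along its y, 34 mm high (147 to 181 mm above the table), on a 15 mm thick shaft (24 mm below 104 mm). Axes as the turret's. Grip it across its thickness from above. All else within 110 mm of the axis is below 200 mm.
- shortest_bolt (a point): Foot of the shortest bolt (number one) on the disc, 70 mm from the axis along the turret's +x. Six upright bolts with 16 mm heads stand on that circle every 60 degrees, numbers 2 to 6 following counterclockwise seen from above, each taller: heads about 50, 58, 66, 74, 82, 90 mm above the table, set by hand and up to 3.5 mm off.
- rod: Upright steel depth rod, 12 mm thick, sliding down in its bracket by up to 55 mm; origin as rod_head. It moves stiffly, at about 7 N of push from above, and stays where it is left. Its round brass foot, 99 mm below the top of its head, is sprung (10 N per mm, 8 mm of travel), and starts 2 to 14 mm above the tallest bolt.
- rod_head (a point): Centre of the flat top of the rod's black head (24 mm wide, 8 mm thick), 195 to 199 mm above the table at the start.
- wood_discs: Bystander: stack of three glued wooden discs, 68 mm wide, 36 mm high; origin under its centre.
- offcut: Bystander: wood offcut 50 x 90 x 30 mm; origin under its centre.
- screwdriver: Bystander: screwdriver 200 mm long, lying flat; origin under its centre.
- glue: Bystander: closed glue jar, 50 mm wide, 110 mm high; origin under its centre.

How it is judged:
By the outcome, as a careful person would: the job done as asked, in the order asked, and still so for the second after the job is handed in, with the robot touching nothing.
It also fails if it takes over 67 s, if anything falls off the work surface, if the arm or the gripper's body presses on something with over 40 N, if the wrist force passes 120 N, or if a joint passes its speed limit or range.

## Robot

A 6-joint arm with a two-finger parallel gripper is mounted at the origin on the work surface. World frame = base frame: x ahead of the robot, y to its left, z up, the work surface at z = 0. Lengths are in mm, angles in rad, forces in N, time in s.
With the tool pointing down it reaches from about 325 to 1000 mm from the base axis. Payload 5.1 kg.
Tool frame: the origin (TCP) lies midway between the tips of the shut fingers; the grasp point (between the pads) lies 19 mm behind it; x points along the fingers, y is the direction in which the jaws open and shut, and the axes are right-handed (so a half turn about x gives the same grasp; the last joint's range is limited). The gripper opens to 85 mm and grips with 20 to 120 N. Pads are 22 mm wide; open, the fingers measure 114 mm over their backs; the gripper's body (76 mm by 85 mm) begins 54 mm behind the grasp point. The pads swing forward as they close: fully open they stand 13 mm farther back than shut.
Start: joints at [1.055, 0.124, 1.65, -0, 1.367, -0.083], TCP at [272.638, 590.045, 205.522] pointing down, gripper open.
Joint ranges: [-2.61, 2.61], [-1.02, 2.33], [0.03, 2.71], [-1.35, 4.49], [0.32, 2.68], [-2.91, 2.91]. Speed limits (rad/s): [2.57, 2.57, 3.14, 3.14, 3.14, 3.14].

## Interface

Orientations are given as a unit quaternion [x, y, z, w].
In Python, from rig import r, viewer gives the robot as it stands.
- The arm moves only by the tool apply_moves, never from a script. Its argument "targets" is a list of rows, each an object with "translation": the shift along the tool's x, y, z in cm, a list of three; "angular": the turn, a rotation vector about the tool's x, y, z in rad, a list of three; "gripper": the opening, from 0 (shut) to 1 (fully open). In form: [{"translation": [tx, ty, tz], "angular": [ax, ay, az], "gripper": gripper}, ...]. A call has 1 to 10 rows; each row shifts and turns the commanded pose from where the row before left it, along the tool's axes as they then stand; what a row does not reach is not made up. A row lasts 1/10 s, in which the tool goes at most 50 mm and 8.59 degrees, less where a joint would pass 70% of its speed; a pose out of reach is approached as far as the arm can. A call with a gripper value outside its range is refused whole. The fingers move at their own pace and stop on an object; the grip force is fixed at half the most. Time passes only in rows, so rows that do not move let the fingers close. It gives the time, the measured TCP pose, the force and the opening at its end, in the units of the state.
- r.read_state(): the state, without advancing time (a new reading comes with each control period).
- viewer.grab_frame(name): name is "side" or "top" or "wrist"; returns a dict with "image" (420x560x3 uint8, blue, green, red), "z_map" (420x560 float32, mm along the optical axis (not along the pixel's ray), 0 where there is no reading), "vfov" (degrees; the focal length in pixels is half the picture's height over the tangent of half this angle, whatever the lens; pixels are square), "cx", "cy" (the principal point, pixels), "dist" ([k1, k2, p1, p2, k3] as OpenCV has them; the pictures are not rectified), "R" (3x3) and "t" (3): a world point X has camera coordinates R X + t; the wrist camera has in their place "mount" (4x4, takes a point from camera to tool coordinates, whose origin is the TCP and whose axes are the tool frame's). Camera axes: x right, y down, z forward; pixel columns grow to the right and rows downward; lengths in mm; the calibration is good to about 2 mm. A picture is of the moment at which its call begins: read the wrist's pose just before it.
- r.job_done(): hands the job in, once; it reports no verdict.
The state is a dict: "clock": time; "joint_positions": joint angles; "qd": joint speeds; "effort": joint torques, N m; "tool_pos": TCP position; "tool_rot": TCP orientation; "force": force on the tool from outside, world axes, zero at the start; "torque": the same for the moment, N m; "opening": finger opening in mm.
Only numpy, scipy, OpenCV 4.12 (cv2) and the standard library are available. Lean on these libraries where they do the work, as an engineer would, in place of code of your own. Each camera call takes 0.05 s, during which the arm holds its last target. There are 200 camera calls.

## Working session

There is one attempt and no reset: what is moved stays moved. The work goes in short steps, Python scripts to look and compute and a tool call to move; the robot and the scene stay as the last step left them, time stands still between calls to the robot, and variables do not carry over. Pictures are saved under pics/ and viewed, about 8 in all and at most 12, crops included, and the job is handed in when it is done.

Besides the shell and the picture viewer there is one more tool, called after "Request:" by a JSON object that holds its "name" and its "arguments", one argument or row to a line. apply_moves: Moves the arm, as the interface text tells. Its arguments: {"type":"object","properties":{"targets":{"type":"array","items":{"type":"object","properties":{"translation":{"type":"array","items":{"type":"number"}},"angular":{"type":"array","items":{"type":"number"}},"gripper":{"type":"number"}}}}},"required":["targets"]}

```bash
mkdir -p pics
cat > h.py <<'E'
from rig import r, viewer
import numpy as np, cv2
from scipy.spatial.transform import Rotation as Ro
def grab(n):
    s=r.read_state(); f=viewer.grab_frame(n)
    f['f']=210/np.tan(np.radians(f['vfov'])/2)
    f['K']=np.array([[f['f'],0,f['cx']],[0,f['f'],f['cy']],[0,0,1]])
    if 'mount' in f:
        M=np.array(f['mount']); T=np.eye(4); T[:3,:3]=Ro.from_quat(s['tool_rot']).as_matrix(); T[:3,3]=s['tool_pos']
        W=T@M; f['R']=W[:3,:3].T; f['t']=-f['R']@W[:3,3]
    f['R']=np.array(f['R']); f['t']=np.array(f['t']).ravel(); f['dist']=np.array(f['dist'],float)
    return f
def ray(f,uv):
    p=cv2.undistortPoints(np.array(uv,float).reshape(-1,1,2),f['K'],f['dist']).reshape(-1,2)
    d=np.c_[p,np.ones(len(p))]@f['R']; return -f['R'].T@f['t'], d
def onz(f,uv,z):
    o,d=ray(f,uv); return o+d*((z-o[2])/d[:,2])[:,None]
def depthpts(f,uv):
    uv=np.array(uv); o,d=ray(f,uv); z=f['z_map'][uv[:,1].astype(int),uv[:,0].astype(int)]; return o+d*z[:,None]
def proj(f,X):
    return cv2.projectPoints(np.array(X,float).reshape(-1,1,3),cv2.Rodrigues(f['R'])[0],f['t'],f['K'],f['dist'])[0].reshape(-1,2)
E
python3 - <<'E'
from h import *
for n in ('top','side'):
    f=grab(n); cv2.imwrite(f'pics/{n}1.png',f['image']); print(n,-f['R'].T@f['t'],f['R'][2],f['vfov'],(f['z_map']>0).mean())
print(r.read_state())
E
```

```text
top [ 420.05109036  -11.69007801 1248.80693162] [ 0.13592531  0.01186987 -0.99064798] 45.45004777660009 0.9957780612244898
side [-177.81349052 -701.2950959  1046.02915348] [ 0.53973959  0.50390953 -0.67435626] 42.566809984745575 0.9959056122448979
{'clock': 0.1, 'joint_positions': array([ 1.05539826e+00,  1.24440109e-01,  1.65154006e+00, -3.28444280e-05,
        1.36749903e+00, -8.25974601e-02]), 'qd': array([-0.00026473, -0.00054414, -0.0034334 ,  0.00119236, -0.00112439,
        0.00097326]), 'effort': array([ 2.73559181e-04, -4.24931753e+01, -3.66653109e+01, -4.79987523e-05,
        3.94175106e-03,  1.02483500e-05]), 'tool_pos': array([272.35589485, 589.5258682 , 204.37429222]), 'tool_rot': array([ 0.15118351,  0.69080051, -0.15246502,  0.6904293 ]), 'force': array([ 0.35476824, -0.51607407,  0.31921682]), 'torque': array([-0.02926174,  0.01787087,  0.00316203]), 'opening': 85.25229289441855}
```

View pics/top1.png

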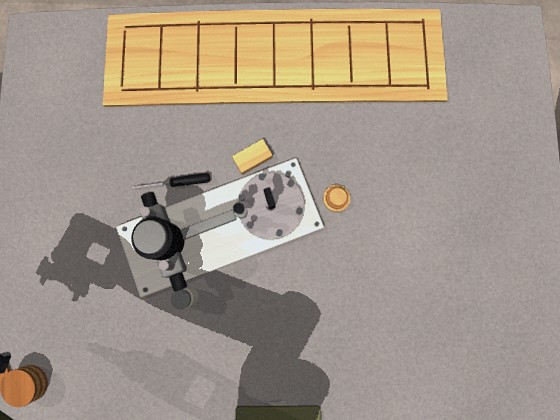

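View pics/side1.png

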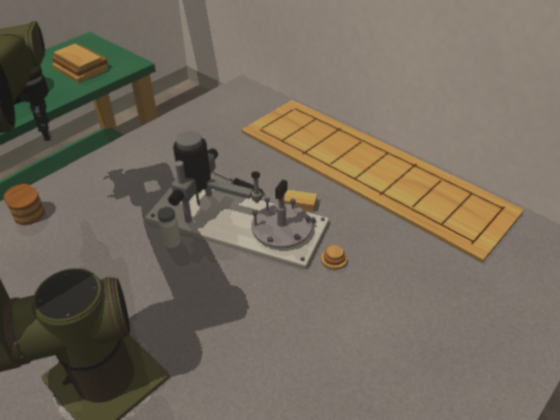

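The top view shows the stand with its knob at (269,198), rod head at (239,208), the motor at (158,238) and the wood discs at (337,198). The offcut is at (253,156), the screwdriver at (175,183) and the glue near (180,298). The side view agrees.

Run:
```python
from h import *
f=grab('top')
c=f['image'][140:270,190:360]
cv2.imwrite('pics/top_crop.png',cv2.resize(c,None,fx=4.5,fy=4.5,interpolation=cv2.INTER_CUBIC))
v,u=np.mgrid[140:270,190:360]; uv=np.c_[u.ravel(),v.ravel()]
P=depthpts(f,uv)
print('knob guess',onz(f,[[269,198]],181),'rod',onz(f,[[239,208]],197),'disc',onz(f,[[272,205]],44))
m=(P[:,2]>150)&(P[:,2]<215)
lab=cv2.connectedComponentsWithStats(m.reshape(130,170).astype(np.uint8))
for i in range(1,lab[0]):
    if lab[2][i,4]<15: continue
    k=(lab[1]==i).ravel(); Q=P[k]; hi=Q[:,2]>np.percentile(Q[:,2],40)
    rc=cv2.minAreaRect(Q[hi][:,:2].astype(np.float32)); print('comp',lab[3][i]+[190,140],k.sum(),np.median(Q[hi],0),rc)
# base corner holes
print('base corners z20',onz(f,[[293,164],[317,222],[122,229],[145,290]],20))
# disc ellipse points: P heights 40..48
C=onz(f,[[272,205]],44)[0]
for z0,z1 in ((40,48),):
    k=(abs(P[:,2]-44)<3); cc,rr=cv2.minEnclosingCircle(P[k&(np.hypot(*(P[:,:2]-C[:2]).T)<95)][:,:2].astype(np.float32)); print('disc',cc,rr)
```

```text
knob guess [[581.59809998  12.15843721 181.        ]] rod [[558.55694543  75.57780558 197.        ]] disc [[585.06337713   8.09641237  44.        ]]
comp [269.40372671 197.43478261] 161 [585.51067616  11.97258962 182.39647025] ((584.5948486328125, 11.910712242126465), (42.92906951904297, 15.573779106140137), 17.08504295349121)
comp [238.20212766 207.29787234] 94 [560.79576464  77.75045459 196.81544242] ((560.7814331054688, 77.32877349853516), (20.088359832763672, 19.493976593017578), 18.638883590698242)
base corners z20 [[ 691.26342189  -45.09426559   20.        ]
 [ 544.74340432 -101.87264013   20.        ]
 [ 532.55949666  383.28751549   20.        ]
 [ 381.8849612   322.00533073   20.        ]]
disc (585.2228393554688, 11.371196746826172) 81.7892837524414
```

View pics/top_crop.png

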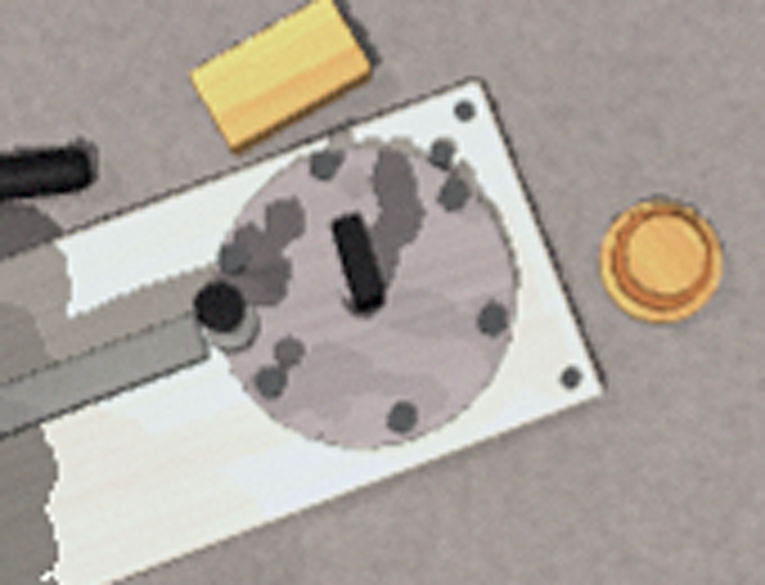

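Run:
```python
from h import *
f=grab('top')
A=np.array([585,12.])
v,u=np.mgrid[140:270,190:360]; P=depthpts(f,np.c_[u.ravel(),v.ravel()])
for c in [(325,165),(455,192),(490,320),(402,417),(270,382),(288,352),(235,250),(442,150)]:
    u,v=c[0]/4.5+190,c[1]/4.5+140
    p=depthpts(f,[[x,y] for x in (int(u)-1,int(u),int(u)+1) for y in (int(v)-1,int(v),int(v)+1)])
    m=np.median(p,0); d=m[:2]-A; print(c,m.round(1),np.percentile(p[:,2],[10,90]).round(1),'r',np.hypot(*d).round(1),'ang',np.degrees(np.arctan2(d[1],d[0])).round(1))
m=(P[:,2]>174)&(P[:,2]<190)&(np.hypot(*(P[:,:2]-A).T)<35)
q=P[m][:,:2]; q=q-q.mean(0); w,V=np.linalg.eigh(q.T@q); print('knob ang',np.degrees(np.arctan2(V[1,1],V[0,1])))
s=r.read_state(); Rt=Ro.from_quat(s['tool_rot']).as_matrix(); print(Rt.round(3)); f=grab('wrist'); print(f['mount'])
```

```text
(325, 165) [651.4  30.8  73.2] [71.5 75.7] r 69.0 ang 15.8
(455, 192) [637.3 -38.4  63.8] [62.7 65.9] r 72.6 ang -43.9
(490, 320) [568.  -54.2  57.7] [55.6 59.9] r 68.4 ang -104.4
(402, 417) [518.5  -8.1  54.1] [49.7 54.9] r 69.5 ang -163.2
(270, 382) [534.6  58.5  92. ] [90.3 96.7] r 68.6 ang 137.3
(288, 352) [553.9  51.9  45.3] [43.1 47. ] r 50.6 ang 127.9
(235, 250) [604.7  78.1  82.1] [80.1 84.2] r 69.0 ang 73.4
(442, 150) [665.2 -32.1  34.1] [ 30.3 278.7] r 91.5 ang -28.8
knob ang -163.7854437257215
[[-0.001  0.419  0.908]
 [-0.001  0.908 -0.419]
 [-1.    -0.001 -0.   ]]
[[ 1.01528510e-04 -3.06704082e-01  9.51804915e-01 -1.67339162e+02]
 [ 9.99999994e-01  3.74129928e-07 -1.06548896e-04  5.00172328e-01]
 [ 3.23228825e-05  9.51804920e-01  3.06704080e-01 -7.80028171e+01]
 [ 0.00000000e+00  0.00000000e+00  0.00000000e+00  1.00000000e+00]]
```

Request:
{"name": "apply_moves", "arguments": {
  "targets": [
    {"translation": [-4.5, 0, 0], "angular": [0, 0, 0], "gripper": 0.5},
    {"translation": [-4.5, 0, 0], "angular": [0, 0, 0], "gripper": 0.5},
    {"translation": [-4.5, 0, 0], "angular": [0, 0, 0], "gripper": 0.5},
    {"translation": [0, -2.62, 3.5], "angular": [0, 0, 0], "gripper": 0.5},
    {"translation": [0, -2.62, 3.5], "angular": [0, 0, 0], "gripper": 0.5},
    {"translation": [0, -2.62, 3.5], "angular": [0, 0, 0], "gripper": 0.5},
    {"translation": [0, -2.62, 3.5], "angular": [0, 0, 0], "gripper": 0.5},
    {"translation": [0, -2.62, 3.5], "angular": [0, 0, 0], "gripper": 0.5},
    {"translation": [0, -2.62, 3.5], "angular": [0, 0, 0], "gripper": 0.5},
    {"translation": [0, -2.62, 3.5], "angular": [0, 0, 0], "gripper": 0.5}
  ]
}}

```text
clock: 1.25
tool_pos: [418.6, 319.2, 340.5]
tool_rot: [0.152, 0.691, -0.152, 0.691]
force: [0.2, 0.1, 0.1]
opening: 42.9
```

Request:
{"name": "apply_moves", "arguments": {
  "targets": [
    {"translation": [0, -2.62, 3.5], "angular": [0, 0, 0], "gripper": 0.5},
    {"translation": [0, -2.62, 3.5], "angular": [0, 0, 0], "gripper": 0.5},
    {"translation": [0, -2.62, 3.5], "angular": [0, 0, 0], "gripper": 0.5},
    {"translation": [0, -2.62, 3.5], "angular": [0, 0, 0], "gripper": 0.5},
    {"translation": [0, -2.62, 3.5], "angular": [0, 0, 0], "gripper": 0.5},
    {"translation": [0, -2.62, 3.5], "angular": [0, 0, 0], "gripper": 0.5},
    {"translation": [0, -2.62, 3.5], "angular": [0, 0, 0], "gripper": 0.5},
    {"translation": [0, -2.62, 3.5], "angular": [0, 0, 0], "gripper": 0.5},
    {"translation": [0, 0, 0], "angular": [0.14, 0, 0], "gripper": 0.5},
    {"translation": [0, 0, 0], "angular": [0.14, 0, 0], "gripper": 0.5}
  ]
}}

```text
clock: 2.25
tool_pos: [584.7, 11.5, 339.8]
tool_rot: [0.249, 0.662, -0.25, 0.661]
force: [0.0, -0.1, -0.1]
opening: 42.5
```

Request:
{"name": "apply_moves", "arguments": {
  "targets": [
    {"translation": [0, 0, 0], "angular": [0.143, 0, 0], "gripper": 0.5},
    {"translation": [0, 0, 0], "angular": [0.143, 0, 0], "gripper": 0.5},
    {"translation": [0, 0, 0], "angular": [0.143, 0, 0], "gripper": 0.5},
    {"translation": [0, 0, 0], "angular": [0.143, 0, 0], "gripper": 0.5},
    {"translation": [0, 0, 0], "angular": [0.143, 0, 0], "gripper": 0.5},
    {"translation": [0, 0, 0], "angular": [0.143, 0, 0], "gripper": 0.5},
    {"translation": [0, 0, 0], "angular": [0.143, 0, 0], "gripper": 0.5},
    {"translation": [0, 0, 0], "angular": [0.143, 0, 0], "gripper": 0.5},
    {"translation": [0, 0, 0], "angular": [0.143, 0, 0], "gripper": 0.5},
    {"translation": [0, 0, 0], "angular": [0.143, 0, 0], "gripper": 0.5}
  ]
}}

```text
clock: 3.25
tool_pos: [584.3, 13.1, 340.3]
tool_rot: [-0.622, -0.337, 0.622, -0.337]
force: [0.6, -0.8, -0.6]
opening: 42.6
```

Request:
{"name": "apply_moves", "arguments": {
  "targets": [
    {"translation": [0, 0, 0], "angular": [0.143, 0, 0], "gripper": 0.5},
    {"translation": [0, 0, 0], "angular": [0.143, 0, 0], "gripper": 0.5},
    {"translation": [0, 0, 0], "angular": [0.143, 0, 0], "gripper": 0.5},
    {"translation": [0, 0, 0], "angular": [0.143, 0, 0], "gripper": 0.5},
    {"translation": [0, 0, 0], "angular": [0.143, 0, 0], "gripper": 0.5},
    {"translation": [0, 0, 0], "angular": [0, 0, 0], "gripper": 0.5},
    {"translation": [0, 0, 0], "angular": [0, 0, 0], "gripper": 0.5}
  ]
}}

```text
clock: 3.95
tool_pos: [584.3, 13.1, 340.4]
tool_rot: [-0.7, -0.101, 0.7, -0.101]
force: [0.2, -0.6, -0.4]
opening: 42.7
```

Run:
```python
from h import *
s=r.read_state(); print(s['clock'],s['tool_pos'],s['joint_positions'],s['force'],s['opening']); print(Ro.from_quat(s['tool_rot']).as_matrix().round(3))
f=grab('wrist'); im=f['image'].copy()
print(proj(f,[[585,12,181],[561,77.5,197]]))
v,u=np.mgrid[0:420,0:560]; P=depthpts(f,np.c_[u.ravel(),v.ravel()])
m=(P[:,2]>170)&(P[:,2]<205)&(np.hypot(P[:,0]-580,P[:,1]-40)<90)
L=cv2.connectedComponentsWithStats(m.reshape(420,560).astype(np.uint8))
for i in range(1,L[0]):
    if L[2][i,4]<80: continue
    Q=P[(L[1]==i).ravel()]; zt=np.percentile(Q[:,2],60); Q=Q[Q[:,2]>zt-4]; rc=cv2.minAreaRect(Q[:,:2].astype(np.float32)); print(L[3][i],len(Q),Q.mean(0),rc)
cv2.imwrite('pics/w1.png',im)
```

```text
3.95 [584.33781836  13.1123034  340.39554386] [-6.94018861e-02 -6.99225335e-02  1.62506690e+00  7.75562421e-06
  1.58664578e+00  1.21459889e+00] [ 0.17028469 -0.6431961  -0.37804942] 42.72702834275928
[[-0.     0.283 -0.959]
 [ 0.    -0.959 -0.283]
 [-1.    -0.     0.   ]]
[[286.3110651  178.16283198]
 [213.03230867 186.81862633]]
[287.4676259  174.58992806] 680 [587.88592694  11.64218388 179.53531552] ((587.3359375, 11.310798645019531), (43.00171661376953, 15.206206321716309), 16.21748161315918)
[214.85239085 183.85239085] 468 [563.07042181  76.97084315 193.84730592] ((562.3972778320312, 77.30155944824219), (22.876846313476562, 23.408458709716797), 7.549654483795166)
```

View pics/w1.png

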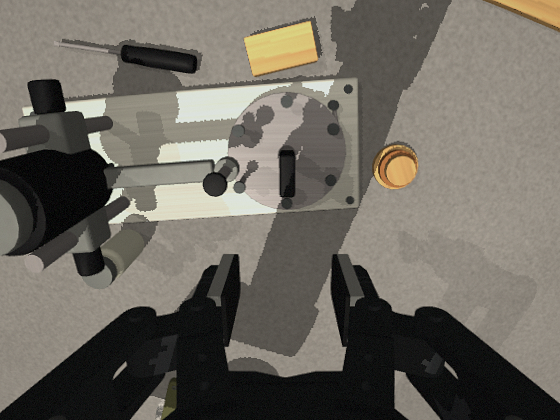

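The wrist view shows the knob at (287,175), upright between the jaws, and the rod head at (214,184). I'll descend and grip.

Request:
{"name": "apply_moves", "arguments": {
  "targets": [
    {"translation": [4, 0.2, -0.15], "angular": [0, 0, 0], "gripper": 0.5},
    {"translation": [4, 0, 0], "angular": [0, 0, 0], "gripper": 0.5},
    {"translation": [4, 0, 0], "angular": [0, 0, 0], "gripper": 0.5},
    {"translation": [3, 0, 0], "angular": [0, 0, 0], "gripper": 0.5},
    {"translation": [2.3, 0, 0], "angular": [0, 0, 0], "gripper": 0.5},
    {"translation": [2.0, 0, 0], "angular": [0, 0, 0], "gripper": 0.5},
    {"translation": [0, 0, 0], "angular": [0, 0, 0], "gripper": 0.5}
  ]
}}

```text
clock: 4.7
tool_pos: [583.9, 11.7, 143.6]
tool_rot: [-0.697, -0.101, 0.702, -0.1]
force: [-0.3, -1.1, 0.4]
opening: 43.1
```

Request:
{"name": "apply_moves", "arguments": {
  "targets": [
    {"translation": [0, 0, 0], "angular": [0, 0, 0], "gripper": 0.1},
    {"translation": [0, 0, 0], "angular": [0, 0, 0], "gripper": 0.0},
    {"translation": [0, 0, 0], "angular": [0, 0, 0], "gripper": 0.0},
    {"translation": [0, 0, 0], "angular": [0, 0, 0], "gripper": 0.0},
    {"translation": [0, 0, 0], "angular": [0, 0, 0], "gripper": 0.0},
    {"translation": [0, 0, 0], "angular": [0, 0, 0], "gripper": 0.0},
    {"translation": [0, 0, 0], "angular": [0, 0, 0], "gripper": 0.0}
  ]
}}

```text
clock: 5.4
tool_pos: [587.3, 12.1, 149.6]
tool_rot: [0.701, 0.1, -0.699, 0.1]
force: [-2.3, 3.6, 6.1]
opening: 14.1
```

Request:
{"name": "apply_moves", "arguments": {
  "targets": [
    {"translation": [0, 0, 0], "angular": [-0.09, 0, 0], "gripper": 0},
    {"translation": [0, 0, 0], "angular": [-0.09, 0, 0], "gripper": 0},
    {"translation": [0, 0, 0], "angular": [-0.09, 0, 0], "gripper": 0},
    {"translation": [0, 0, 0], "angular": [-0.09, 0, 0], "gripper": 0},
    {"translation": [0, 0, 0], "angular": [-0.09, 0, 0], "gripper": 0},
    {"translation": [0, 0, 0], "angular": [-0.09, 0, 0], "gripper": 0}
  ]
}}

```text
clock: 6.0
tool_pos: [586.9, 12.8, 149.6]
tool_rot: [0.648, 0.285, -0.647, 0.284]
force: [-4.4, 4.8, 7.0]
opening: 13.7
```

Run:
```python
from h import *
s=r.read_state(); y=Ro.from_quat(s['tool_rot']).as_matrix()[:,1]; print(s['clock'],s['tool_pos'],s['force'],s['torque'],s['opening'],'yaw',np.degrees(np.arctan2(y[1],y[0])),s['joint_positions'])
f=grab('top'); cv2.imwrite('pics/top2.png',cv2.resize(f['image'][120:280,170:370],None,fx=4,fy=3.75,interpolation=cv2.INTER_CUBIC))
A=np.array([585,12.]); v,u=np.mgrid[140:270,190:360]; P=depthpts(f,np.c_[u.ravel(),v.ravel()])
d=P[:,:2]-A; rr=np.hypot(*d.T); m=(P[:,2]>50)&(P[:,2]<98)&(rr>60)&(rr<80)
L=cv2.connectedComponentsWithStats(m.reshape(130,170).astype(np.uint8))
for i in range(1,L[0]):
    if L[2][i,4]<8: continue
    k=(L[1]==i).ravel(); c=np.median(d[k],0); print(L[2][i,4],np.hypot(*c).round(1),np.degrees(np.arctan2(c[1],c[0])).round(1),np.median(P[k,2]).round(1))
```

```text
6.0 [586.85834968  12.76773435 149.55787867] [-4.3723476   4.79754579  6.97272937] [0.94874934 0.62454896 0.01721113] 13.715789427635215 yaw -42.55543691793928 [-0.07084095  0.02658792  1.84926152  0.00234814  1.26442797  0.67118529]
8 75.0 -73.0 56.6
```

Request:
{"name": "apply_moves", "arguments": {
  "targets": [
    {"translation": [0, 0, 0], "angular": [-0.09, 0, 0], "gripper": 0},
    {"translation": [0, 0, 0], "angular": [-0.09, 0, 0], "gripper": 0},
    {"translation": [0, 0, 0], "angular": [-0.09, 0, 0], "gripper": 0},
    {"translation": [0, 0, 0], "angular": [-0.09, 0, 0], "gripper": 0},
    {"translation": [0, 0, 0], "angular": [-0.09, 0, 0], "gripper": 0},
    {"translation": [0, 0, 0], "angular": [-0.09, 0, 0], "gripper": 0},
    {"translation": [0, 0, 0], "angular": [-0.09, 0, 0], "gripper": 0},
    {"translation": [0, 0, 0], "angular": [-0.09, 0, 0], "gripper": 0}
  ]
}}

```text
clock: 6.85
tool_pos: [585.9, 13.2, 149.5]
tool_rot: [0.506, 0.495, -0.505, 0.493]
force: [-7.8, 7.1, 9.8]
opening: 13.7
```

Request:
{"name": "apply_moves", "arguments": {
  "targets": [
    {"translation": [0, 0, 0], "angular": [-0.09, 0, 0], "gripper": 0},
    {"translation": [0, 0, 0], "angular": [-0.09, 0, 0], "gripper": 0},
    {"translation": [0, 0, 0], "angular": [-0.09, 0, 0], "gripper": 0},
    {"translation": [0, 0, 0], "angular": [-0.09, 0, 0], "gripper": 0},
    {"translation": [0, 0, 0], "angular": [-0.09, 0, 0], "gripper": 0},
    {"translation": [0, 0, 0], "angular": [-0.09, 0, 0], "gripper": 0},
    {"translation": [0, 0, 0], "angular": [-0.09, 0, 0], "gripper": 0},
    {"translation": [0, 0, 0], "angular": [-0.09, 0, 0], "gripper": 0}
  ]
}}

```text
clock: 7.65
tool_pos: [584.8, 12.9, 149.5]
tool_rot: [0.299, 0.642, -0.299, 0.639]
force: [-11.4, 5.7, 11.7]
opening: 13.8
```

Request:
{"name": "apply_moves", "arguments": {
  "targets": [
    {"translation": [0, 0, 0], "angular": [-0.09, 0, 0], "gripper": 0},
    {"translation": [0, 0, 0], "angular": [-0.09, 0, 0], "gripper": 0},
    {"translation": [0, 0, 0], "angular": [-0.09, 0, 0], "gripper": 0},
    {"translation": [0, 0, 0], "angular": [-0.09, 0, 0], "gripper": 0},
    {"translation": [0, 0, 0], "angular": [-0.09, 0, 0], "gripper": 0},
    {"translation": [0, 0, 0], "angular": [-0.09, 0, 0], "gripper": 0},
    {"translation": [0, 0, 0], "angular": [-0.09, 0, 0], "gripper": 0},
    {"translation": [0, 0, 0], "angular": [-0.07, 0, 0], "gripper": 0},
    {"translation": [0, 0, 0], "angular": [0, 0, 0], "gripper": 0}
  ]
}}

```text
clock: 8.55
tool_pos: [584.3, 12.0, 149.5]
tool_rot: [0.062, 0.706, -0.062, 0.702]
force: [-13.2, 2.8, 12.6]
opening: 13.4
```

Run:
```python
from h import *
s=r.read_state(); y=Ro.from_quat(s['tool_rot']).as_matrix()[:,1]; print(s['clock'],s['tool_pos'],s['force'],s['torque'],s['opening'],'yaw',np.degrees(np.arctan2(y[1],y[0])),s['joint_positions'])
```

```text
8.55 [584.28963826  11.9718931  149.51887439] [-13.24473619   2.76895368  12.57345365] [0.52479431 2.19536616 0.10737897] 13.374945737965762 yaw 79.92866953007784 [-7.13640694e-02  2.54659209e-02  1.85048052e+00  1.15440460e-05
  1.27098367e+00 -1.46638451e+00]
```

Request:
{"name": "apply_moves", "arguments": {
  "targets": [
    {"translation": [0, 0, 0], "angular": [0, 0, 0], "gripper": 0.4},
    {"translation": [0, 0, 0], "angular": [0, 0, 0], "gripper": 0.4},
    {"translation": [0, 0, 0], "angular": [0, 0, 0], "gripper": 0.4},
    {"translation": [0, 0, 0], "angular": [0, 0, 0], "gripper": 0.4},
    {"translation": [-2, 0, 0], "angular": [0, 0, 0], "gripper": 0.4},
    {"translation": [-4, 0, 0], "angular": [0, 0, 0], "gripper": 0.4},
    {"translation": [-4, 0, 0], "angular": [0, 0, 0], "gripper": 0.4},
    {"translation": [-4, 0, 0], "angular": [0, 0, 0], "gripper": 0.4},
    {"translation": [-2, 0, 0], "angular": [0, 0, 0], "gripper": 0.0},
    {"translation": [0, 0, 0], "angular": [0, 0, 0], "gripper": 0.0}
  ]
}}

```text
clock: 9.55
tool_pos: [588.3, 11.3, 312.3]
tool_rot: [0.063, 0.701, -0.063, 0.707]
force: [-0.2, -0.3, -0.5]
opening: 5.8
```

Run:
```python
from h import *
s=r.read_state(); print(s['clock'],s['tool_pos'],s['force'],s['torque'],s['opening'])
a=grab('wrist'); b=grab('side')
print('proj head,axis wrist',proj(a,[[562,77.3,197],[586,12,181]]).round(), 'side',proj(b,[[562,77.3,197],[586,12,181]]).round())
A=np.array([586,12.]); v,u=np.mgrid[0:420,0:560]
for n,f in (('wrist',a),('side',b)):
    P=depthpts(f,np.c_[u.ravel(),v.ravel()]); d=P[:,:2]-A; rr=np.hypot(*d.T)
    m=(P[:,2]>50)&(P[:,2]<98)&(rr>60)&(rr<80); L=cv2.connectedComponentsWithStats(m.reshape(420,560).astype(np.uint8))
    for i in range(1,L[0]):
        if L[2][i,4]<12: continue
        k=(L[1]==i).ravel(); k&=P[:,2]>np.percentile(P[k,2],70)-3; c=np.median(d[k],0); print(n,L[3][i].round(),k.sum(),np.hypot(*c).round(1),np.degrees(np.arctan2(c[1],c[0])).round(1),np.median(P[k,2]).round(1))
    m=(P[:,2]>172)&(P[:,2]<190)&(rr<30); q=P[m][:,:2]; print(q.mean(0)); q=q-q.mean(0); w,V=np.linalg.eigh(q.T@q); print('knob ang',np.degrees(np.arctan2(V[1,1],V[0,1])))
    m=(P[:,2]>188)&(P[:,2]<205)&(np.hypot(P[:,0]-562,P[:,1]-77)<22);print('head',P[m].mean(0),m.sum())
x=cv2.resize(b['image'][150:280,180:360],(540,390),interpolation=cv2.INTER_CUBIC)
cv2.imwrite('pics/w2.png',a['image']); cv2.imwrite('pics/s2.png',x)
```

```text
9.55 [588.3274055   11.33752082 312.29440611] [-0.23571148 -0.29050525 -0.5037911 ] [-0.03810822 -0.01514042  0.00292369] 5.774796681242459
proj head,axis wrist [[357. 144.]
 [285. 181.]] side [[255. 172.]
 [280. 184.]]
wrist [284.  99.] 149 69.2 170.2 70.6
wrist [330. 124.] 21 67.4 115.9 61.7
wrist [233. 130.] 147 69.7 -129.7 80.0
wrist [332. 181.] 102 69.3 50.8 55.9
wrist [236. 189.] 138 69.3 -69.0 91.6
wrist [286. 207.] 59 70.2 -8.9 50.7
[585.13948259  12.59052082]
knob ang 170.8609830951856
head [561.05098663  76.83975749 193.59612747] 637
side [277. 203.] 12 67.0 51.0 57.3
side [302. 211.] 16 69.5 -13.8 51.6
side [257. 212.] 22 67.7 112.5 64.0
side [306. 221.] 24 72.6 -70.3 92.0
side [260. 229.] 26 70.4 173.0 69.9
side [285. 234.] 28 72.8 -128.9 80.5
[583.89162242   7.69880524]
knob ang 169.39328340714843
head [560.20878463  73.6770892  193.99445366] 57
```

View pics/w2.png

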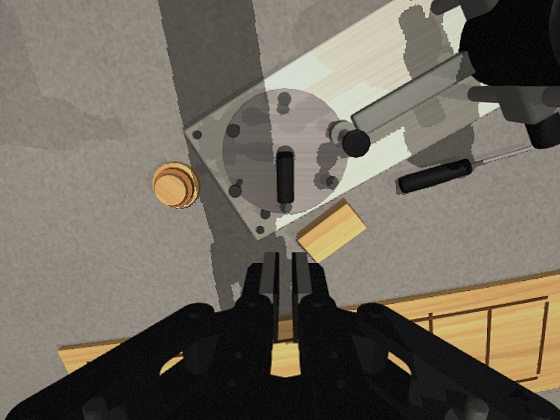

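View pics/s2.png

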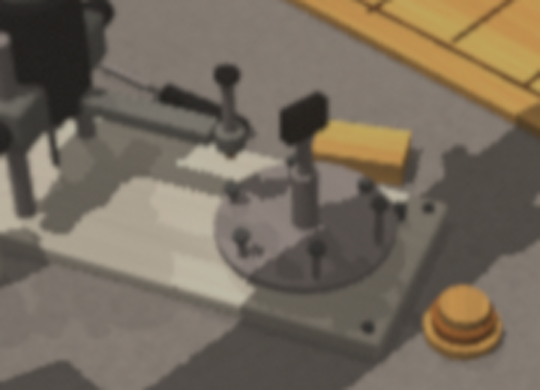

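The wrist view shows bolt 3 (about 62–64 mm high) at 111–116° against the rod's 110°, and the knob angle of 170.5° fits that click. The other five bolts read 50.7, 55.9, 70.6, 80 and 91.6 mm, in the expected order. Next is the rod head, at (357,144) in that view.

Request:
{"name": "apply_moves", "arguments": {
  "targets": [
    {"translation": [0, 3, -1.9], "angular": [0, 0, 0], "gripper": 0.0},
    {"translation": [0, 3, -1.9], "angular": [0, 0, 0], "gripper": 0.0},
    {"translation": [4, 0, 0], "angular": [0, 0, 0], "gripper": 0.0},
    {"translation": [3, 0, 0], "angular": [0, 0, 0], "gripper": 0.0},
    {"translation": [2, 0, 0], "angular": [0, 0, 0], "gripper": 0.0},
    {"translation": [0, 0, 0], "angular": [0, 0, 0], "gripper": 0.0},
    {"translation": [0, 0, 0], "angular": [0, 0, 0], "gripper": 0.0}
  ]
}}

```text
clock: 10.35
tool_pos: [558.7, 77.3, 215.6]
tool_rot: [0.063, 0.706, -0.063, 0.703]
force: [0.5, 0.8, 0.9]
opening: -0.2
```

Run:
```python
from h import *
for i in range(2):
    s=r.read_state(); print(s['clock'],s['tool_pos'],s['force'],s['opening'],s['qd'].max())
    a=grab('wrist')
print(proj(a,[[561.5,77,197],s['tool_pos']]))
cv2.imwrite('pics/w3.png',a['image'])
b=grab('side'); print(proj(b,[[561.5,77,197],s['tool_pos']]))
x=cv2.resize(b['image'][130:230,200:320],(600,500),interpolation=cv2.INTER_CUBIC)
cv2.imwrite('pics/ws3.png',np.hstack([cv2.resize(a['image'],(0,0),fx=.9,fy=.9)[:378,:504],cv2.resize(x,(296,378))]))
```

```text
10.35 [558.66585026  77.2740559  215.63802728] [0.49455898 0.80414162 0.90973315] -0.2454797409127424 0.00037428301265894707
10.4 [559.60637201  77.2696832  217.34435979] [0.66046567 0.8560826  1.2122714 ] 0.3322587216772349 0.0010881346276806793
[[284.66417085 234.29918313]
 [284.48415825 245.80054911]]
[[254.54805853 172.38697606]
 [253.60109553 166.32426162]]
```

View pics/ws3.png

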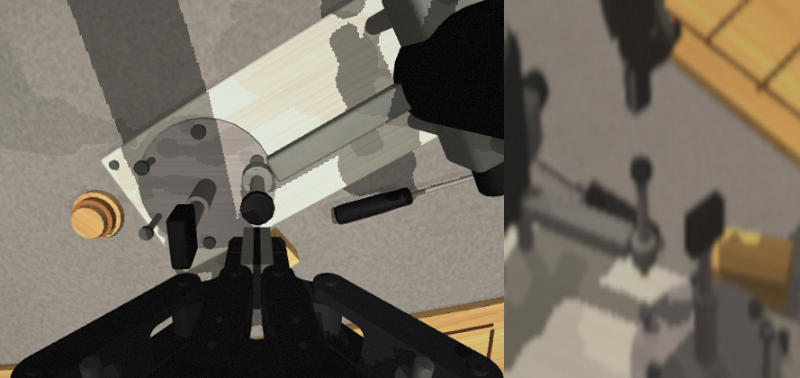

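Request:
{"name": "apply_moves", "arguments": {
  "targets": [
    {"translation": [0.5, 0, 0.1], "angular": [0, 0, 0], "gripper": 0.0},
    {"translation": [0.5, 0, 0], "angular": [0, 0, 0], "gripper": 0.0},
    {"translation": [0.3, 0, 0], "angular": [0, 0, 0], "gripper": 0.0},
    {"translation": [0.2, 0, 0], "angular": [0, 0, 0], "gripper": 0.0}
  ]
}}

```text
clock: 10.9
tool_pos: [560.4, 77.2, 202.0]
tool_rot: [0.063, 0.705, -0.063, 0.704]
force: [0.6, 0.5, 0.1]
opening: 0.1
```

Request:
{"name": "apply_moves", "arguments": {
  "targets": [
    {"translation": [0.2, 0, 0], "angular": [0, 0, 0], "gripper": 0.0},
    {"translation": [0.2, 0, 0], "angular": [0, 0, 0], "gripper": 0.0},
    {"translation": [0.2, 0, 0], "angular": [0, 0, 0], "gripper": 0.0}
  ]
}}

```text
clock: 11.2
tool_pos: [560.6, 77.2, 196.4]
tool_rot: [0.063, 0.704, -0.063, 0.704]
force: [0.1, -0.1, 0.9]
opening: 0.2
```

Request:
{"name": "apply_moves", "arguments": {
  "targets": [
    {"translation": [0.2, 0, 0], "angular": [0, 0, 0], "gripper": 0.0},
    {"translation": [0.2, 0, 0], "angular": [0, 0, 0], "gripper": 0.0},
    {"translation": [0.2, 0, 0], "angular": [0, 0, 0], "gripper": 0.0}
  ]
}}

```text
clock: 11.5
tool_pos: [560.6, 77.2, 190.4]
tool_rot: [0.063, 0.704, -0.063, 0.704]
force: [0.0, 0.2, -0.0]
opening: -0.0
```

Run:
```python
from h import *
s=r.read_state(); print(s['clock'],s['tool_pos'],s['force'])
a=grab('wrist'); b=grab('side'); print(proj(a,[[561.5,77,197],s['tool_pos']]),proj(b,[[561.5,77,197],s['tool_pos']]))
x=cv2.resize(b['image'][120:220,200:310],(396,360),interpolation=cv2.INTER_CUBIC)
y=cv2.resize(a['image'][180:300,230:340],(396,432),interpolation=cv2.INTER_CUBIC)[:360]
cv2.imwrite('pics/ws4.png',np.hstack([x,y]))
u,v=np.meshgrid(range(235,275),range(140,200)); P=depthpts(b,np.c_[u.ravel(),v.ravel()])
m=np.hypot(P[:,0]-561,P[:,1]-77)<20
print(np.histogram(P[m][:,2],bins=np.arange(100,260,8)))
```

```text
11.5 [560.62711244  77.21705288 190.37182149] [ 0.03665722  0.18741884 -0.03893891]
[[284.35193455 252.75449914]
 [284.48464924 245.80188479]] [[254.54805853 172.38697606]
 [254.35539898 174.55878556]]
(array([ 0,  5, 31, 63, 20, 12, 12, 11, 10,  8,  7, 45, 11,  0,  9, 17, 28,
       26, 22]), array([100, 108, 116, 124, 132, 140, 148, 156, 164, 172, 180, 188, 196,
       204, 212, 220, 228, 236, 244, 252]))
```

View pics/ws4.png

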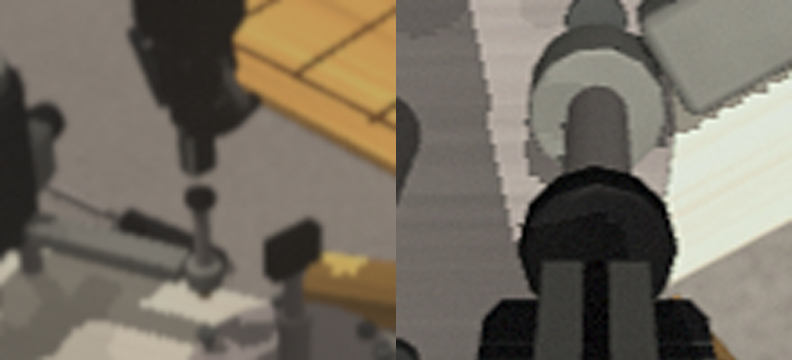

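The fingertips are still 10–20 mm above the head, directly over it: the measured z doesn't match where the tips are. I'll continue by force.

Request:
{"name": "apply_moves", "arguments": {
  "targets": [
    {"translation": [0.2, 0, 0], "angular": [0, 0, 0], "gripper": 0.0},
    {"translation": [0.2, 0, 0], "angular": [0, 0, 0], "gripper": 0.0},
    {"translation": [0.2, 0, 0], "angular": [0, 0, 0], "gripper": 0.0}
  ]
}}

```text
clock: 11.9
tool_pos: [560.6, 77.2, 184.4]
tool_rot: [0.063, 0.704, -0.063, 0.704]
force: [0.3, -0.7, -0.1]
opening: -0.2
```

Request:
{"name": "apply_moves", "arguments": {
  "targets": [
    {"translation": [0.2, 0, 0], "angular": [0, 0, 0], "gripper": 0.0},
    {"translation": [0.2, 0, 0], "angular": [0, 0, 0], "gripper": 0.0}
  ]
}}

```text
clock: 12.1
tool_pos: [560.6, 77.2, 180.3]
tool_rot: [0.063, 0.704, -0.063, 0.704]
force: [0.8, 0.3, 0.1]
opening: -0.2
```

Request:
{"name": "apply_moves", "arguments": {
  "targets": [
    {"translation": [0.2, 0, 0], "angular": [0, 0, 0], "gripper": 0.0},
    {"translation": [0.2, 0, 0], "angular": [0, 0, 0], "gripper": 0.0}
  ]
}}

```text
clock: 12.3
tool_pos: [560.6, 77.2, 176.3]
tool_rot: [0.063, 0.704, -0.063, 0.704]
force: [-0.6, -0.1, -0.0]
opening: -0.2
```

Request:
{"name": "apply_moves", "arguments": {
  "targets": [
    {"translation": [0.2, 0, 0], "angular": [0, 0, 0], "gripper": 0.0},
    {"translation": [0.2, 0, 0], "angular": [0, 0, 0], "gripper": 0.0}
  ]
}}

```text
clock: 12.5
tool_pos: [560.6, 77.2, 172.4]
tool_rot: [0.063, 0.704, -0.063, 0.704]
force: [-0.8, 0.2, 0.1]
opening: 0.0
```

Run:
```python
from h import *
s=r.read_state(); print(s['clock'],s['tool_pos'],s['force'],s['joint_positions'])
a=grab('wrist'); b=grab('side'); print(proj(b,[[561.5,77,197],s['tool_pos']]))
x=cv2.resize(b['image'][120:220,200:310],(396,360),interpolation=cv2.INTER_CUBIC)
y=cv2.resize(a['image'][180:300,230:340],(396,432),interpolation=cv2.INTER_CUBIC)[:360]
cv2.imwrite('pics/ws5.png',np.hstack([x,y]))
```

```text
12.5 [560.59505122  77.19295893 172.37887091] [-0.83467371  0.24419833  0.14551077] [ 4.19685065e-02 -3.80735237e-02  1.87403654e+00  1.56680853e-05
  1.30562705e+00 -1.35104601e+00]
[[254.54805853 172.38697606]
 [254.64984495 180.06049038]]
```

View pics/ws5.png

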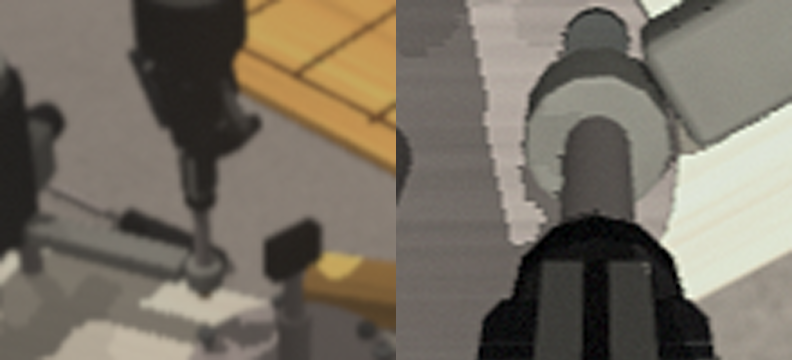

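The tips are now right at the head, which has not moved.

Request:
{"name": "apply_moves", "arguments": {
  "targets": [
    {"translation": [0.1, 0, 0], "angular": [0, 0, 0], "gripper": 0.0},
    {"translation": [0.1, 0, 0], "angular": [0, 0, 0], "gripper": 0.0}
  ]
}}

```text
clock: 12.8
tool_pos: [560.7, 77.2, 170.6]
tool_rot: [0.063, 0.704, -0.063, 0.704]
force: [0.6, -0.6, -0.9]
opening: -0.2
```

Request:
{"name": "apply_moves", "arguments": {
  "targets": [
    {"translation": [0.1, 0, 0], "angular": [0, 0, 0], "gripper": 0.0},
    {"translation": [0.1, 0, 0], "angular": [0, 0, 0], "gripper": 0.0}
  ]
}}

```text
clock: 13.0
tool_pos: [560.7, 77.2, 169.3]
tool_rot: [0.063, 0.704, -0.063, 0.704]
force: [-3.6, 0.2, 6.8]
opening: -0.1
```

Request:
{"name": "apply_moves", "arguments": {
  "targets": [
    {"translation": [0.1, 0, 0], "angular": [0, 0, 0], "gripper": 0.0},
    {"translation": [0.1, 0, 0], "angular": [0, 0, 0], "gripper": 0.0}
  ]
}}

```text
clock: 13.2
tool_pos: [560.7, 77.2, 168.1]
tool_rot: [0.063, 0.704, -0.063, 0.704]
force: [-2.8, -0.1, 6.7]
opening: -0.0
```

Run:
```python
from h import *
s=r.read_state(); print(s['clock'],s['tool_pos'],s['force'],s['torque'])
b=grab('side');c=grab('top')
f=grab('wrist')
for f in (b,c,f):
    v,u=np.mgrid[0:420,0:560]; P=depthpts(f,np.c_[u.ravel(),v.ravel()])
    m=(np.hypot(P[:,0]-561.5,P[:,1]-77)<14)
    print(np.histogram(P[m][:,2],bins=np.arange(130,260,6)))
```

```text
13.2 [560.6666152   77.21087894 168.06227901] [-2.82228978 -0.05067341  6.6567246 ] [-0.05273873  0.65874676 -0.02002867]
(array([27,  7,  9,  9,  9,  6,  7, 10,  2,  9, 19, 11, 13, 10, 13,  9,  7,
        4, 11, 11,  5]), array([130, 136, 142, 148, 154, 160, 166, 172, 178, 184, 190, 196, 202,
       208, 214, 220, 226, 232, 238, 244, 250, 256]))
(array([3, 0, 0, 0, 0, 0, 0, 0, 0, 0, 0, 0, 0, 0, 0, 0, 0, 0, 0, 0, 0]), array([130, 136, 142, 148, 154, 160, 166, 172, 178, 184, 190, 196, 202,
       208, 214, 220, 226, 232, 238, 244, 250, 256]))
(array([352,  58,  71,  72,  87,  85,  86,  11,   0, 143, 285, 233, 371,
       406, 467, 459, 727, 256, 772, 505, 214]), array([130, 136, 142, 148, 154, 160, 166, 172, 178, 184, 190, 196, 202,
       208, 214, 220, 226, 232, 238, 244, 250, 256]))
```

Request:
{"name": "apply_moves", "arguments": {
  "targets": [
    {"translation": [0.2, 0, 0], "angular": [0, 0, 0], "gripper": 0.0},
    {"translation": [0.2, 0, 0], "angular": [0, 0, 0], "gripper": 0.0},
    {"translation": [0.2, 0, 0], "angular": [0, 0, 0], "gripper": 0.0},
    {"translation": [0.2, 0, 0], "angular": [0, 0, 0], "gripper": 0.0},
    {"translation": [0.2, 0, 0], "angular": [0, 0, 0], "gripper": 0.0}
  ]
}}

```text
clock: 13.85
tool_pos: [560.7, 77.2, 158.0]
tool_rot: [0.063, 0.704, -0.063, 0.704]
force: [-3.6, -0.9, 6.5]
opening: -0.0
```

Request:
{"name": "apply_moves", "arguments": {
  "targets": [
    {"translation": [0.2, 0, 0], "angular": [0, 0, 0], "gripper": 0.0},
    {"translation": [0.2, 0, 0], "angular": [0, 0, 0], "gripper": 0.0},
    {"translation": [0.2, 0, 0], "angular": [0, 0, 0], "gripper": 0.0},
    {"translation": [0.2, 0, 0], "angular": [0, 0, 0], "gripper": 0.0},
    {"translation": [0.2, 0, 0], "angular": [0, 0, 0], "gripper": 0.0}
  ]
}}

```text
clock: 14.35
tool_pos: [560.7, 77.2, 148.0]
tool_rot: [0.063, 0.704, -0.063, 0.704]
force: [-3.4, -0.6, 6.8]
opening: 0.2
```

Request:
{"name": "apply_moves", "arguments": {
  "targets": [
    {"translation": [0.1, 0, 0], "angular": [0, 0, 0], "gripper": 0.0},
    {"translation": [0.1, 0, 0], "angular": [0, 0, 0], "gripper": 0.0},
    {"translation": [0.1, 0, 0], "angular": [0, 0, 0], "gripper": 0.0}
  ]
}}

```text
clock: 14.65
tool_pos: [560.7, 77.2, 145.0]
tool_rot: [0.063, 0.704, -0.063, 0.704]
force: [-3.8, -1.0, 6.6]
opening: 0.2
```

Request:
{"name": "apply_moves", "arguments": {
  "targets": [
    {"translation": [0.1, 0, 0], "angular": [0, 0, 0], "gripper": 0.0},
    {"translation": [0.1, 0, 0], "angular": [0, 0, 0], "gripper": 0.0},
    {"translation": [0.1, 0, 0], "angular": [0, 0, 0], "gripper": 0.0}
  ]
}}

```text
clock: 14.95
tool_pos: [560.7, 77.2, 142.1]
tool_rot: [0.063, 0.704, -0.063, 0.704]
force: [-3.0, -0.5, 6.5]
opening: 0.3
```

Request:
{"name": "apply_moves", "arguments": {
  "targets": [
    {"translation": [0.05, 0, 0], "angular": [0, 0, 0], "gripper": 0.0},
    {"translation": [0.05, 0, 0], "angular": [0, 0, 0], "gripper": 0.0}
  ]
}}

```text
clock: 15.15
tool_pos: [560.7, 77.2, 141.0]
tool_rot: [0.063, 0.704, -0.063, 0.704]
force: [-2.7, -0.4, 6.7]
opening: -0.0
```

Request:
{"name": "apply_moves", "arguments": {
  "targets": [
    {"translation": [0.04, 0, 0], "angular": [0, 0, 0], "gripper": 0.0}
  ]
}}

```text
clock: 15.25
tool_pos: [560.8, 77.2, 140.7]
tool_rot: [0.063, 0.704, -0.063, 0.704]
force: [-3.0, 0.3, 6.5]
opening: -0.1
```

Request:
{"name": "apply_moves", "arguments": {
  "targets": [
    {"translation": [0.04, 0, 0], "angular": [0, 0, 0], "gripper": 0.0}
  ]
}}

```text
clock: 15.35
tool_pos: [560.7, 77.2, 140.3]
tool_rot: [0.063, 0.704, -0.063, 0.704]
force: [-3.2, 1.0, 6.8]
opening: -0.3
```

Request:
{"name": "apply_moves", "arguments": {
  "targets": [
    {"translation": [0.04, 0, 0], "angular": [0, 0, 0], "gripper": 0.0}
  ]
}}

```text
clock: 15.45
tool_pos: [560.7, 77.2, 139.9]
tool_rot: [0.063, 0.704, -0.063, 0.704]
force: [-3.3, 0.5, 6.8]
opening: -0.1
```

Request:
{"name": "apply_moves", "arguments": {
  "targets": [
    {"translation": [0.04, 0, 0], "angular": [0, 0, 0], "gripper": 0.0}
  ]
}}

```text
clock: 15.55
tool_pos: [560.7, 77.2, 139.5]
tool_rot: [0.063, 0.704, -0.063, 0.704]
force: [-4.2, -0.4, 5.8]
opening: 0.3
```

Request:
{"name": "apply_moves", "arguments": {
  "targets": [
    {"translation": [0.04, 0, 0], "angular": [0, 0, 0], "gripper": 0.0}
  ]
}}

```text
clock: 15.65
tool_pos: [560.7, 77.2, 139.1]
tool_rot: [0.063, 0.704, -0.063, 0.704]
force: [-4.2, -0.6, 6.5]
opening: 0.0
```

Request:
{"name": "apply_moves", "arguments": {
  "targets": [
    {"translation": [0.04, 0, 0], "angular": [0, 0, 0], "gripper": 0.0}
  ]
}}

```text
clock: 15.75
tool_pos: [560.7, 77.2, 138.6]
tool_rot: [0.063, 0.704, -0.063, 0.704]
force: [-2.9, -0.3, 6.5]
opening: -0.2
```

Request:
{"name": "apply_moves", "arguments": {
  "targets": [
    {"translation": [0.04, 0, 0], "angular": [0, 0, 0], "gripper": 0.0}
  ]
}}

```text
clock: 15.85
tool_pos: [560.7, 77.2, 138.2]
tool_rot: [0.063, 0.704, -0.063, 0.704]
force: [-3.7, -0.7, 6.1]
opening: -0.1
```

Request:
{"name": "apply_moves", "arguments": {
  "targets": [
    {"translation": [0.04, 0, 0], "angular": [0, 0, 0], "gripper": 0.0}
  ]
}}

```text
clock: 15.95
tool_pos: [560.7, 77.2, 137.8]
tool_rot: [0.063, 0.704, -0.063, 0.704]
force: [-4.8, 0.0, 6.8]
opening: -0.2
```

Request:
{"name": "apply_moves", "arguments": {
  "targets": [
    {"translation": [0.04, 0, 0], "angular": [0, 0, 0], "gripper": 0.0}
  ]
}}

```text
clock: 16.05
tool_pos: [560.7, 77.2, 137.4]
tool_rot: [0.063, 0.704, -0.063, 0.704]
force: [-3.5, -0.3, 6.7]
opening: -0.1
```

Request:
{"name": "apply_moves", "arguments": {
  "targets": [
    {"translation": [0.04, 0, 0], "angular": [0, 0, 0], "gripper": 0.0}
  ]
}}

```text
clock: 16.15
tool_pos: [560.7, 77.2, 137.1]
tool_rot: [0.063, 0.704, -0.063, 0.704]
force: [-4.4, -0.1, 6.8]
opening: -0.1
```

Request:
{"name": "apply_moves", "arguments": {
  "targets": [
    {"translation": [0.04, 0, 0], "angular": [0, 0, 0], "gripper": 0.0}
  ]
}}

```text
clock: 16.25
tool_pos: [560.7, 77.2, 136.7]
tool_rot: [0.063, 0.704, -0.063, 0.704]
force: [-4.0, -1.0, 7.2]
opening: -0.1
```

Request:
{"name": "apply_moves", "arguments": {
  "targets": [
    {"translation": [0.04, 0, 0], "angular": [0, 0, 0], "gripper": 0.0}
  ]
}}

```text
clock: 16.35
tool_pos: [560.7, 77.2, 136.4]
tool_rot: [0.063, 0.704, -0.063, 0.704]
force: [-3.6, -0.7, 8.6]
opening: -0.1
```

Request:
{"name": "apply_moves", "arguments": {
  "targets": [
    {"translation": [0.02, 0, 0], "angular": [0, 0, 0], "gripper": 0.0},
    {"translation": [0, 0, 0], "angular": [0, 0, 0], "gripper": 0.0}
  ]
}}

```text
clock: 16.55
tool_pos: [560.7, 77.2, 136.3]
tool_rot: [0.063, 0.704, -0.063, 0.704]
force: [-3.7, 0.1, 7.3]
opening: 0.0
```

Request:
{"name": "apply_moves", "arguments": {
  "targets": [
    {"translation": [0.03, 0, 0], "angular": [0, 0, 0], "gripper": 0.0}
  ]
}}

```text
clock: 16.65
tool_pos: [560.8, 77.2, 136.2]
tool_rot: [0.063, 0.704, -0.063, 0.704]
force: [-3.6, -0.6, 8.9]
opening: 0.1
```

Run:
```python
from h import *
for i in range(5):
    s=r.read_state(); print(s['clock'],s['tool_pos'][2],s['force'].round(2)); viewer.grab_frame('wrist')
```

```text
16.65 136.24310980304875 [-3.64 -0.57  8.86]
16.7 136.1951267598051 [-3.71  0.35  8.44]
16.75 136.2346934364967 [-4.14 -0.24  8.41]
16.8 136.20691635427124 [-5.28 -0.57  8.12]
16.85 136.21457815709059 [-5.06 -0.6   8.92]
```

Request:
{"name": "apply_moves", "arguments": {
  "targets": [
    {"translation": [0.02, 0, 0], "angular": [0, 0, 0], "gripper": 0.0},
    {"translation": [0, 0, 0], "angular": [0, 0, 0], "gripper": 0.0}
  ]
}}

```text
clock: 17.1
tool_pos: [560.8, 77.2, 136.2]
tool_rot: [0.063, 0.704, -0.063, 0.704]
force: [-5.5, -0.7, 9.1]
opening: -0.0
```

Request:
{"name": "apply_moves", "arguments": {
  "targets": [
    {"translation": [0.02, 0, 0], "angular": [0, 0, 0], "gripper": 0.0},
    {"translation": [0, 0, 0], "angular": [0, 0, 0], "gripper": 0.0}
  ]
}}

```text
clock: 17.3
tool_pos: [560.7, 77.2, 136.0]
tool_rot: [0.063, 0.704, -0.063, 0.704]
force: [-4.7, -1.1, 9.8]
opening: -0.2
```

Run:
```python
from h import *
for i in range(5):
    s=r.read_state(); print(s['clock'],s['tool_pos'][2],s['force'].round(2)); viewer.grab_frame('wrist')
```

```text
17.3 136.03238318282033 [-4.73 -1.08  9.85]
17.35 136.07693353837502 [-5.37 -0.47  9.34]
17.4 136.07578458266013 [-5.19  0.25  9.57]
17.45 136.06675189231106 [-5.55 -0.3   9.01]
17.5 136.0838059981076 [-5.08 -0.06  9.18]
```

Request:
{"name": "apply_moves", "arguments": {
  "targets": [
    {"translation": [0.02, 0, 0], "angular": [0, 0, 0], "gripper": 0.0},
    {"translation": [0, 0, 0], "angular": [0, 0, 0], "gripper": 0.0}
  ]
}}

```text
clock: 17.75
tool_pos: [560.7, 77.2, 136.0]
tool_rot: [0.063, 0.704, -0.063, 0.704]
force: [-5.7, -0.8, 9.8]
opening: 0.1
```

Request:
{"name": "apply_moves", "arguments": {
  "targets": [
    {"translation": [0.02, 0, 0], "angular": [0, 0, 0], "gripper": 0.0},
    {"translation": [0, 0, 0], "angular": [0, 0, 0], "gripper": 0.0}
  ]
}}

```text
clock: 17.95
tool_pos: [560.8, 77.2, 135.9]
tool_rot: [0.063, 0.704, -0.063, 0.704]
force: [-5.9, -0.2, 11.4]
opening: -0.3
```

Run:
```python
from h import *
for i in range(4):
    s=r.read_state(); print(s['clock'],s['tool_pos'][2],s['force'].round(2)); viewer.grab_frame('wrist')
```

```text
17.95 135.87186331725044 [-5.94 -0.25 11.4 ]
18.0 135.9268698737172 [-5.96 -1.03 10.41]
18.05 135.87644193474685 [-5.9  -0.11 10.37]
18.1 135.88760901329266 [-5.95 -1.02 10.7 ]
```

The push is 10.7 N against 6.6 N of sliding friction, so about 4 N is on the bolt. I'll let go upward.

Request:
{"name": "apply_moves", "arguments": {
  "targets": [
    {"translation": [-0.1, 0, 0], "angular": [0, 0, 0], "gripper": 0.0},
    {"translation": [-0.3, 0, 0], "angular": [0, 0, 0], "gripper": 0.0},
    {"translation": [-1, 0, 0], "angular": [0, 0, 0], "gripper": 0.0},
    {"translation": [-3, 0, 0], "angular": [0, 0, 0], "gripper": 0.0},
    {"translation": [-4, 0, 0], "angular": [0, 0, 0], "gripper": 0.0},
    {"translation": [-4, 0, 0], "angular": [0, 0, 0], "gripper": 0.0},
    {"translation": [-4, 0, 0], "angular": [0, 0, 0], "gripper": 0.0},
    {"translation": [0, 0, 0], "angular": [0, 0, 0], "gripper": 0.0}
  ]
}}

```text
clock: 18.95
tool_pos: [563.6, 77.3, 306.1]
tool_rot: [0.063, 0.7, -0.062, 0.709]
force: [-0.5, 0.7, 1.3]
opening: 0.1
```

Run:
```python
from h import *
s=r.read_state(); print(s['clock'],s['tool_pos'],s['force'].round(2))
a=grab('wrist'); b=grab('side')
v,u=np.mgrid[0:420,0:560]
for n,f in (('wrist',a),('side',b)):
    P=depthpts(f,np.c_[u.ravel(),v.ravel()]); d=P[:,:2]-[586,12]
    m=(P[:,2]>172)&(P[:,2]<190)&(np.hypot(*d.T)<30); q=P[m][:,:2]; q=q-q.mean(0); w,V=np.linalg.eigh(q.T@q); print(n,'knob',np.degrees(np.arctan2(V[1,1],V[0,1])))
    m=(P[:,2]>145)&(P[:,2]<205)&(np.hypot(P[:,0]-561.5,P[:,1]-77)<12); print('head top z',np.percentile(P[m][:,2],[50,90,98]))
x=cv2.resize(b['image'][150:250,220:330],(396,360),interpolation=cv2.INTER_CUBIC)
y=cv2.resize(a['image'],(400,300)); y=cv2.copyMakeBorder(y,0,60,0,0,cv2.BORDER_CONSTANT)
cv2.imwrite('pics/fin.png',np.hstack([x,y]))
```

```text
18.95 [563.64462527  77.33975887 306.07595886] [-0.55  0.69  1.31]
wrist knob 170.6860632691404
head top z [160.40133632 161.37929964 162.01324136]
side knob 167.87444965555432
head top z [160.61281805 162.93917948 164.01291155]
```

View pics/fin.png

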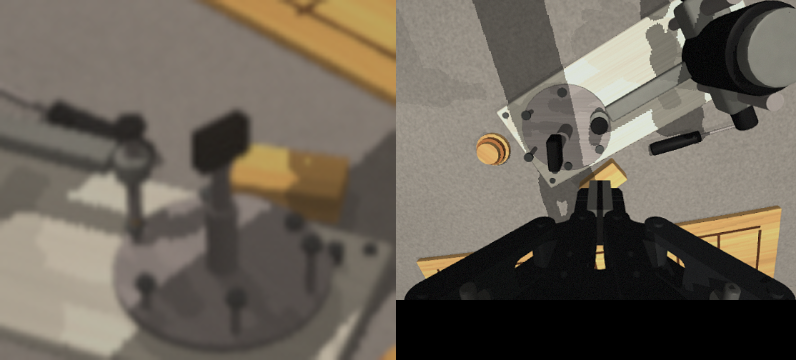

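The side crop shows the rod down, its foot on the bolt at about (133,230), and the turret unmoved. In the wrist view the gripper is clear and the bystanders are in place. I'm handing the job in.

```bash
python3 -c "
from rig import r
print(r.job_done(), r.read_state()['clock'])"
```

```text
the job is handed in; nothing more can be done
the job is handed in; nothing more can be done
```

The third bolt is clicked in under the depth rod, and the rod is down with its foot pressing on that bolt at about 4 N. I handed the job in at about 19 s, with the gripper clear of everything.

- **Turret:** It started between clicks, about 26° from the nearest one. I turned it about 154° counterclockwise by the knob in one grip, then released it. Bolt 3 then measured 62–64 mm high at 111–116°, against the rod's 110°. The knob angle of about 170.5° (wrist camera) also fits that click.
- **Rod:** Sliding took about 6.6 N, and I stopped at about 10.6 N, peaking at 11.4 N. That puts roughly 4 N on the bolt, and never more than about 5 N. The force on the bolt is worked out from the push, not measured directly.
- **After letting go:** The head top read about 161–163 mm. That puts the foot at about 63 mm, on the bolt. The turret had not moved, and the bystanders in view looked undisturbed.

**Disagreements:**
- The tool height read about 27 mm lower than the fingertips really were when I touched the rod head, so I found contact by force rather than by height.
- The last side-view knob angle read 167.9°, against 170.7° from the wrist camera. I put that down to the coarser side view.

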